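# Dry-lay a striped blank in the gluing jig to match the sample

## Task

Make up the striped wood blank in the gluing jig, dry: lay the four loose strips side by side on the jig, crosswise and centred over its track, so that each wood has the same neighbours as in the finished sample block on the white board (which end of the pattern is at the fence does not matter). Then close the blue sliding jaw so that all four are drawn up tight between the jaw and the grey fence.

Things in the scene. Friction and masses are not known exactly. Their poses are not given: they have to be found in the camera images.
- strip_maple: loose strip of pale, almost cream-coloured wood (maple), a plain bar 60 mm long (its x), 32 mm wide (its y) and 26 mm high (z); about 50 g; origin at the centre of its underside. It lies flat on the bench; take it by its two ends, across the 60 mm, so that the fingers keep clear of its neighbours in the jig.
- strip_oak: loose strip of orange-brown wood (oak), a plain bar 60 mm long (its x), 32 mm wide (its y) and 26 mm high (z); about 50 g; origin at the centre of its underside. It lies flat on the bench; take it by its two ends, across the 60 mm, so that the fingers keep clear of its neighbours in the jig.
- strip_wenge: loose strip of almost black wood (wenge), a plain bar 60 mm long (its x), 32 mm wide (its y) and 26 mm high (z); about 50 g; origin at the centre of its underside. It lies flat on the bench; take it by its two ends, across the 60 mm, so that the fingers keep clear of its neighbours in the jig.
- strip_padauk: loose strip of deep red wood (padauk), a plain bar 60 mm long (its x), 32 mm wide (its y) and 26 mm high (z); about 50 g; origin at the centre of its underside. It lies flat on the bench; take it by its two ends, across the 60 mm, so that the fingers keep clear of its neighbours in the jig.
- sample_maple: the stripe of pale, almost cream-coloured wood (maple) in the finished sample block: 46 mm long (its x), 32 mm wide (its y), 10 mm thick; origin at the centre of its underside, 6 mm above the bench. The sample block is four such stripes side by side (along y, 32 mm apart) on a white backing board 70 x 146 x 6 mm; it is fixed to the bench and only to be looked at.
- sample_oak: the stripe of orange-brown wood (oak) in the finished sample block: 46 mm long (its x), 32 mm wide (its y), 10 mm thick; origin at the centre of its underside, 6 mm above the bench. The sample block is four such stripes side by side (along y, 32 mm apart) on a white backing board 70 x 146 x 6 mm; it is fixed to the bench and only to be looked at.
- sample_wenge: the stripe of almost black wood (wenge) in the finished sample block: 46 mm long (its x), 32 mm wide (its y), 10 mm thick; origin at the centre of its underside, 6 mm above the bench. The sample block is four such stripes side by side (along y, 32 mm apart) on a white backing board 70 x 146 x 6 mm; it is fixed to the bench and only to be looked at.
- sample_padauk: the stripe of deep red wood (padauk) in the finished sample block: 46 mm long (its x), 32 mm wide (its y), 10 mm thick; origin at the centre of its underside, 6 mm above the bench. The sample block is four such stripes side by side (along y, 32 mm apart) on a white backing board 70 x 146 x 6 mm; it is fixed to the bench and only to be looked at.
- jig: gluing jig, fixed: plywood base 100 (its x) x 300 (its y) x 12 mm with an aluminium T-track let in flush along its middle (x = 0). Origin at the centre of its underside; base top at z = 0.012. At its +y end a grey fence, 34 mm above the base top, inner face at y = +0.120. Strips lie on the base between fence and blue jaw, their length along the jig's x, middles over the track.
- jaw_face (a point): middle of the blue sliding jaw's inner face. The jaw runs along jig y, closes towards +y (fence), 3 N stiff, stays put, squares up the strips; starts 170-190 mm from the fence. Block 78 wide, 18 thick, 35 mm high above the base top; behind it a carriage 40 wide, 12 high with a black knob, 25 mm diameter, axis 42 mm behind the face, 13 to 46 mm above the base top.

How it is judged:
At the end, for the whole second after the job is handed in: Four strips flat on the jig's base between fence and jaw, middles within 10 mm of the track's line, crosswise within 0.12 rad, at rest; neighbours (under 48 mm between centres) exactly as in the sample, either way round; jaw closed to 134 mm or less from the fence (strips measure 128 mm) (y of jaw_face in the frame of jig above -0.014 m and x of strip_maple in the frame of jig between -0.01 and 0.01 m and z of strip_maple in the frame of jig between 0.009 and 0.016 m and y of each of strip_maple, strip_oak, strip_wenge, strip_padauk in the frame of jig below 0.12 m and y of each of strip_maple, strip_oak, strip_wenge, strip_padauk in the frame of jaw_face above 0 m and angle between the y axis of each of strip_maple, strip_oak, strip_wenge, strip_padauk and the y axis of jig, either way round below 0.12 rad and angle between each of strip_maple, strip_oak, strip_wenge, strip_padauk's own z axis and vertical below 0.12 rad and linear speed of each of strip_maple, strip_oak, strip_wenge, strip_padauk below 0.01 m/s and x of strip_oak in the frame of jig between -0.01 and 0.01 m and z of strip_oak in the frame of jig between 0.009 and 0.016 m and x of strip_wenge in the frame of jig between -0.01 and 0.01 m and z of strip_wenge in the frame of jig between 0.009 and 0.016 m and x of strip_padauk in the frame of jig between -0.01 and 0.01 m and z of strip_padauk in the frame of jig between 0.009 and 0.016 m and ((horizontal distance between sample_maple and sample_oak below 0.048 m and horizontal distance between strip_maple and strip_oak below 0.048 m) or (horizontal distance between sample_maple and sample_oak above 0.048 m and horizontal distance between strip_maple and strip_oak above 0.048 m)) and ((horizontal distance between sample_maple and sample_wenge below 0.048 m and horizontal distance between strip_maple and strip_wenge below 0.048 m) or (horizontal distance between sample_maple and sample_wenge above 0.048 m and horizontal distance between strip_maple and strip_wenge above 0.048 m)) and ((horizontal distance between sample_maple and sample_padauk below 0.048 m and horizontal distance between strip_maple and strip_padauk below 0.048 m) or (horizontal distance between sample_maple and sample_padauk above 0.048 m and horizontal distance between strip_maple and strip_padauk above 0.048 m)) and ((horizontal distance between sample_oak and sample_wenge below 0.048 m and horizontal distance between strip_oak and strip_wenge below 0.048 m) or (horizontal distance between sample_oak and sample_wenge above 0.048 m and horizontal distance between strip_oak and strip_wenge above 0.048 m)) and ((horizontal distance between sample_oak and sample_padauk below 0.048 m and horizontal distance between strip_oak and strip_padauk below 0.048 m) or (horizontal distance between sample_oak and sample_padauk above 0.048 m and horizontal distance between strip_oak and strip_padauk above 0.048 m)) and ((horizontal distance between sample_wenge and sample_padauk below 0.048 m and horizontal distance between strip_wenge and strip_padauk below 0.048 m) or (horizontal distance between sample_wenge and sample_padauk above 0.048 m and horizontal distance between strip_wenge and strip_padauk above 0.048 m))); the robot touches nothing.
It also fails if it takes over 104 s, if anything falls off the work surface, if the arm or the gripper's body presses on something with over 40 N, if the wrist force passes 120 N, or if a joint passes its speed limit or range.

## Robot

A 7-joint arm with a two-finger parallel gripper is mounted at the origin on a cart in front of the work surface, level with it; the furniture and walls round the work are solid. World frame = base frame: x ahead of the robot, y to its left, z up, the work surface at z = 0. Lengths are in m, angles in rad, forces in N, time in s.
With the tool pointing down it reaches from about 0.425 to 0.8 m from the base axis. Payload 8.3 kg.
Tool frame: the origin (TCP) lies midway between the tips of the shut fingers; the grasp point (between the pads) lies 19 mm behind it; z points along the fingers, y is the line along which they close (so a half turn about z gives the same grasp; the last joint's range is limited). The gripper opens to 85 mm and grips with 20 to 120 N. Pads are 22 mm wide; open, the fingers measure 114 mm over their backs; the gripper's body (76 mm by 85 mm) begins 54 mm behind the grasp point. The pads swing forward as they close: fully open they stand 13 mm farther back than shut.
Start: joints at [1.255, 0.383, 0.016, 1.37, -0.006, 1.388, -0.046], TCP at [0.156, -0.605, 0.231] pointing down, gripper open.
Joint ranges: [-2.95, 2.95], [-0.25, 2.06], [-1.52, 1.56], [0.18, 2.33], [-1.44, 4.58], [0.02, 2.06], [-3.01, 3.01]. Speed limits (rad/s): [2.39, 2.39, 3.01, 3.01, 3.14, 3.14, 3.14].

## Interface

Orientations are given as a 3x3 rotation matrix whose columns are the frame's x, y, z axes.
In Python, from bench import env gives the robot as it stands.
- The arm moves only by the tool apply_moves, never from a script. Its argument "rows" is a list of rows, each a list of 7 numbers: the shift along the tool's x, y, z in mm, then the turn, a rotation vector about the tool's x, y, z in degrees, then the opening in per cent of the stroke, from 0 (shut) to 100 (fully open). In form: [[tx, ty, tz, rx, ry, rz, claw], ...]. A call has 1 to 12 rows; each row shifts and turns the commanded pose from where the row before left it, along the tool's axes as they then stand; what a row does not reach is not made up. A row lasts 1/10 s, in which the tool goes at most 50 mm and 8.59 degrees, less where a joint would pass 70% of its speed; a pose out of reach is approached as far as the arm can. A call with a gripper value outside its range is refused whole. The fingers move at their own pace and stop on an object; "force" is the grip in N (left out, the last holds). Time passes only in rows, so rows that do not move let the fingers close. It gives the time, the measured TCP pose, the force, the opening and the grip force at its end, in the units of the state.
- env.read_state(): the state, without advancing time (a new reading comes with each control period).
- env.read_camera(name): name is "side" or "top" or "wrist"; returns (picture, depth): 400x640x3 uint8, red, green, blue; 400x640 float32, m along the optical axis (not along the pixel's ray), 0 where there is no reading.
- env.calibration(name): a dict with "fx", "fy", "cx", "cy" (pixels), "D" ([k1, k2, p1, p2, k3] as OpenCV has them; the pictures are not rectified), "world_from_camera" (4x4, takes a point from camera to world coordinates). Camera axes: x right, y up, looking along -z (the intrinsics and any distortion apply to the point x, -y, -z); pixel columns grow to the right and rows downward; lengths in m; the calibration is good to about 2 mm. A picture is of the moment at which its call begins: read the wrist's pose just before it. calibration takes no time and is no camera call; for the wrist camera it gives the pose at the moment of the call.
- env.close_job(): hands the job in; it is judged then, once.
The state is a dict: "time": time; "joint_positions": joint angles; "dq": joint speeds; "effort": joint torques, N m; "ee_pos": TCP position; "tcp_rot": TCP orientation; "force": force on the tool from outside, world axes, zero at the start; "wrist_torque": the same for the moment, N m; "width": finger opening in m; "grasp_force": force on a finger pad.
Only numpy, scipy, OpenCV 4.12 (cv2) and the standard library are available. Lean on these libraries where they do the work, as an engineer would, in place of code of your own. Each camera call takes 0.05 s, during which the arm holds its last target. There are 200 camera calls.

## Working session

There is one attempt and no reset: what is moved stays moved. The work goes in short steps, Python scripts to look and compute and a tool call to move; the robot and the scene stay as the last step left them, time stands still between calls to the robot, and variables do not carry over. Pictures are saved under pics/ and viewed, at most 14 in all, crops included, and the job is handed in when it is done.

Besides the shell and the picture viewer there is one more tool, called after ">>>" by a JSON object that holds its "api" and its "payload", one argument or row to a line. apply_moves: Moves the arm, as the interface text tells. Its arguments: {"type":"object","properties":{"rows":{"type":"array","items":{"type":"array","items":{"type":"number"}}},"force":{"type":"number"}},"required":["rows"]}

```bash
mkdir -p pics; cat > h.py <<'E'
import numpy as np, cv2
from bench import env
def snap(n):
    c=env.calibration(n); im,d=env.read_camera(n); return im,d,c
def world(d,c,scale=None):
    h,w=d.shape; K=np.array([[c['fx'],0,c['cx']],[0,c['fy'],c['cy']],[0,0,1]])
    u,v=np.meshgrid(np.arange(w),np.arange(h))
    p=cv2.undistortPoints(np.stack([u,v],-1).reshape(-1,1,2).astype(np.float64),K,np.array(c['D'])).reshape(h,w,2)
    P=np.stack([p[...,0]*d,-p[...,1]*d,-d,np.ones_like(d)],-1)
    return (P@np.array(c['world_from_camera']).T)[...,:3]
E
python3 - <<'E'
from h import *
s=env.read_state();print(s['time'],s['ee_pos'],s['tcp_rot'],s['width'])
for n in ('top','side'):
    im,d,c=snap(n); np.savez(n+'.npz',im=im,W=world(d,c),d=d); cv2.imwrite(f'pics/{n}0.png',im[...,::-1])
    print(np.array(c['world_from_camera']).round(3))
E
```

```text
0.0 [ 0.15620674 -0.60465179  0.23027809] [[ 9.68213375e-01  2.50125150e-01 -5.19595052e-04]
 [ 2.50125687e-01 -9.68211558e-01  1.87611202e-03]
 [-3.38151351e-05 -1.94644082e-03 -9.99998105e-01]] 0.08547117132772916
[[-0.024  0.982 -0.188  0.305]
 [-1.    -0.024  0.005 -0.006]
 [ 0.     0.188  0.982  1.11 ]
 [ 0.     0.     0.     1.   ]]
[[ 0.913  0.265 -0.311  0.132]
 [-0.407  0.545 -0.733 -0.928]
 [-0.025  0.795  0.605  0.806]
 [ 0.     0.     0.     1.   ]]
```

View pics/top0.png

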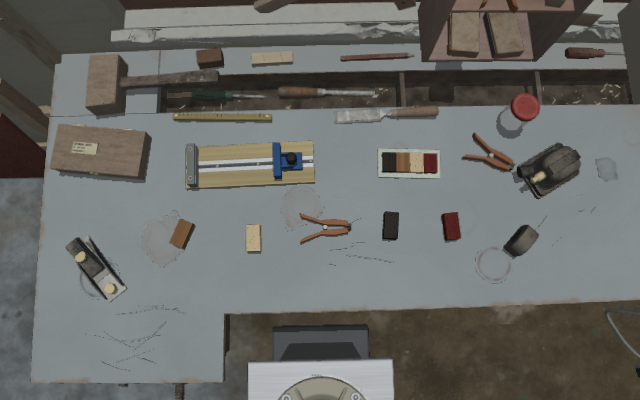

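View pics/side0.png

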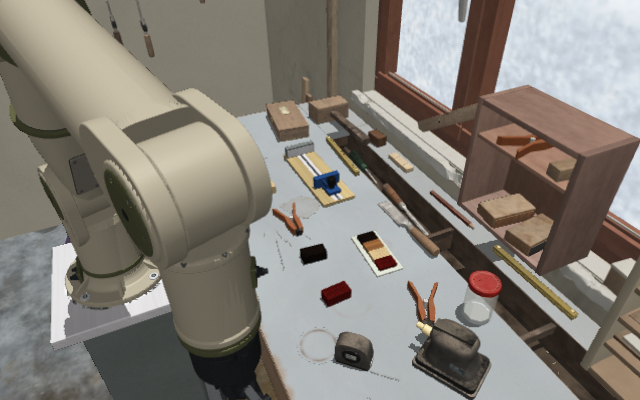

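The top view shows the strips oak (181,233), maple (253,238), wenge (391,225) and padauk (451,226). The sample reads wenge–oak–maple–padauk from left to right at (383–438,163). The jig's fence is on the left (191,166) and the blue jaw is at about (285,160).

```bash
cat > meas.py <<'E'
from h import *
def rect(W,m):
    p=W[m]; z=np.median(p[:,2]); p=p[abs(p[:,2]-z)<.006]
    (cx,cy),(w,h),a=cv2.minAreaRect((p[:,:2]*1000).astype(np.float32))
    if w<h: w,h,a=h,w,a-90
    a=(a+90)%180-90
    return np.r_[cx,cy,w,h,a,z*1000,len(p)].round(1)
def blob(W,im,u,v,r,zlo,zhi):
    m=np.zeros(W.shape[:2],bool); m[v-r:v+r,u-r:u+r]=1
    m&=(W[...,2]>zlo)&(W[...,2]<zhi)
    n,l=cv2.connectedComponents(m.astype(np.uint8)); 
    k=np.bincount(l[m]).argmax(); return l==k
if __name__=='__main__':
    f=np.load('top.npz'); W,im=f['W'],f['im']
    for n,u,v in (('oak',181,233),('maple',253,238),('wenge',391,225),('padauk',451,226)):
        print(n,rect(W,blob(W,im,u,v,25,.018,.04)))
    print('bench z',np.median(W[255:265,260:300,2]))
    m=np.zeros(W.shape[:2],bool); m[135:195,180:320]=1
    z=W[...,2]
    print('base',rect(W,m&(z>.007)&(z<.02)))
    print('fence',rect(W,m&(z>.035)&(z<.06)&(np.arange(640)[None]<215)))
    hsv=cv2.cvtColor(im,cv2.COLOR_RGB2HSV)
    b=m&(hsv[...,0]>100)&(hsv[...,0]<125)&(hsv[...,1]>120)
    print('jaw',rect(W,b&(z>.037)&(z<.053)))
    k=m&(z>.053)&(np.arange(640)[None]>250); print('knob',rect(W,k))
    for n,u in (('w',388),('o',402),('m',416),('p',430)): print(n,im[163,u],W[163,u].round(3))
E
python3 meas.py; python3 -c "
import cv2;i=cv2.imread('pics/top0.png')[130:260,150:470];cv2.imwrite('pics/crop0.png',cv2.resize(i,None,fx=2.5,fy=2.5,interpolation=2))"
```

```text
oak [435.3 302.9  60.2  34.8 -22.7  25.8 394. ]
maple [4.217e+02 1.420e+02 6.030e+01 3.190e+01 1.000e-01 2.600e+01 3.900e+02]
wenge [ 442.6 -168.3   60.5   32.7   -5.9   26.4  393. ]
padauk [ 437.1 -306.1   60.5   30.9    3.7   26.5  367. ]
bench z -0.0001456660248629893
base [ 590.   156.1  310.2  110.6  -87.9   12.3 4221. ]
fence [590.4 278.3  96.5  19.1   1.7  45.9 357. ]
jaw [5.95e+02 6.61e+01 7.62e+01 5.21e+01 1.00e-01 4.65e+01 2.44e+02]
knob [596.1  52.9  22.5  22.4  65.5  58.3  89. ]
w [40 37 34] [ 0.587 -0.171  0.018]
o [127  94  64] [ 0.586 -0.203  0.019]
m [173 159 127] [ 0.585 -0.235  0.019]
p [85 36 34] [ 0.585 -0.268  0.017]
```

View pics/crop0.png

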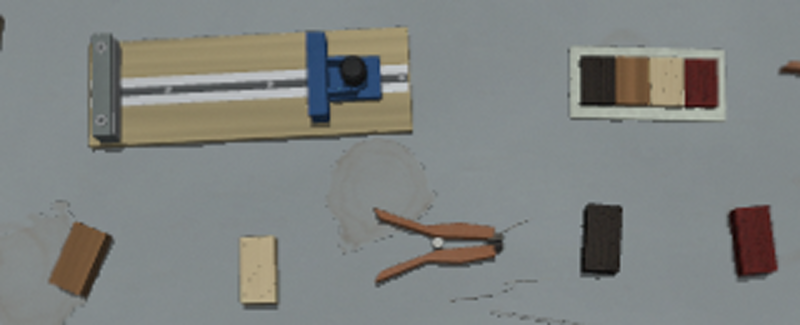

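```bash
python3 - <<'E'
from h import *
f=np.load('top.npz'); W,im=f['W'],f['im']; z=W[...,2]
m=np.zeros(z.shape,bool); m[135:195,195:275]=1
# track: bright, low-saturation pixels on base
hsv=cv2.cvtColor(im,cv2.COLOR_RGB2HSV)
t=m&(z>.009)&(z<.015)&(hsv[...,1]<25)&(hsv[...,2]>150)
P=W[t]; 
ys=[];xs=[]
for u in range(205,270):
    c=t[:,u]
    if c.sum()>3:
        q=W[c.nonzero()[0],u]; xs.append((q[:,0].min()+q[:,0].max())/2); ys.append(q[:,1].mean())
k=np.polyfit(ys,xs,1); r=np.array(xs)-np.polyval(k,ys); print('track x=',k,r.std(),len(xs),ys[0],ys[-1])
# base edges per column
e=[]
for u in range(205,265):
    c=((z[:,u]>.008)&(z[:,u]<.016)); c[:130]=0;c[200:]=0
    i=c.nonzero()[0]; q=W[i,u]; e.append((q[:,1].mean(),q[:,0].min(),q[:,0].max()))
e=np.array(e); print('edges',np.polyfit(e[:,0],e[:,1],1),np.polyfit(e[:,0],e[:,2],1))
for v in (150,166,180):
    print(v,[(u,*(W[v,u,1:]*1000).round(0)) for u in range(183,202)])
for v in (150,158,176): print(v,[(u,*(W[v,u,1:]*1000).round(0)) for u in range(268,290)])
E
```

```text
track x= [-0.02441944  0.59803939] 0.0014083033453203193 63 0.25345949846282584 0.10440848668819618
edges [-0.0307491   0.54955832] [-0.0328109   0.64770738]
150 [(183, np.float64(309.0), np.float64(2.0)), (184, np.float64(308.0), np.float64(-3.0)), (185, np.float64(305.0), np.float64(-2.0)), (186, np.float64(300.0), np.float64(9.0)), (187, np.float64(287.0), np.float64(46.0)), (188, np.float64(285.0), np.float64(47.0)), (189, np.float64(283.0), np.float64(47.0)), (190, np.float64(280.0), np.float64(49.0)), (191, np.float64(278.0), np.float64(45.0)), (192, np.float64(276.0), np.float64(45.0)), (193, np.float64(273.0), np.float64(47.0)), (194, np.float64(271.0), np.float64(48.0)), (195, np.float64(270.0), np.float64(41.0)), (196, np.float64(271.0), np.float64(30.0)), (197, np.float64(271.0), np.float64(23.0)), (198, np.float64(271.0), np.float64(13.0)), (199, np.float64(269.0), np.float64(11.0)), (200, np.float64(266.0), np.float64(11.0)), (201, np.float64(263.0), np.float64(15.0))]
166 [(183, np.float64(307.0), np.float64(4.0)), (184, np.float64(305.0), np.float64(2.0)), (185, np.flo
[... 3733 characters left out ...]
at64(40.0)), (274, np.float64(90.0), np.float64(42.0)), (275, np.float64(88.0), np.float64(41.0)), (276, np.float64(86.0), np.float64(39.0)), (277, np.float64(84.0), np.float64(40.0)), (278, np.float64(81.0), np.float64(41.0)), (279, np.float64(79.0), np.float64(40.0)), (280, np.float64(77.0), np.float64(39.0)), (281, np.float64(76.0), np.float64(30.0)), (282, np.float64(74.0), np.float64(14.0)), (283, np.float64(72.0), np.float64(13.0)), (284, np.float64(70.0), np.float64(12.0)), (285, np.float64(67.0), np.float64(15.0)), (286, np.float64(66.0), np.float64(10.0)), (287, np.float64(63.0), np.float64(15.0)), (288, np.float64(61.0), np.float64(12.0)), (289, np.float64(58.0), np.float64(15.0))]
```

```bash
cat > plan.py <<'E'
import sys; from h import *
# usage: x y z(mm) ang(deg, tool y axis in world) nrows
x,y,z,a,n=map(float,sys.argv[1:6]); n=int(n)
s=env.read_state(); p=s['ee_pos']*1000; R=s['tcp_rot']
a0=np.degrees(np.arctan2(R[1,1],R[0,1])); d=(a-a0+180)%360-180
print('t',s['time'],'p',p.round(1),'a0',round(a0,1),'tilt',R[:2,2].round(4),'F',np.array(s['force']).round(1),'w',round(s['width']*1000,1),'q7',round(s['joint_positions'][6],2))
D=(np.array([x,y,z])-p)/n
for i in range(n):
    b=np.radians(a0+d*i/n); ty=np.array([np.cos(b),np.sin(b)]); tx=np.array([-ty[1],ty[0]])
    print([round(tx@D[:2],1),round(ty@D[:2],1),round(-D[2],1),0,0,round(-d/n,2)])
E
python3 plan.py 437 -306 120 3.7 11
```

```text
t 0.1 p [ 156.2 -604.7  230.4] a0 -75.5 tilt [-0.0005  0.0017] F [-0.5 -0.6 -0.5] w 85.4 q7 -0.05
[np.float64(31.5), np.float64(-19.9), np.float64(10.0), 0, 0, np.float64(-7.2)]
[np.float64(33.8), np.float64(-15.8), np.float64(10.0), 0, 0, np.float64(-7.2)]
[np.float64(35.5), np.float64(-11.4), np.float64(10.0), 0, 0, np.float64(-7.2)]
[np.float64(36.6), np.float64(-6.9), np.float64(10.0), 0, 0, np.float64(-7.2)]
[np.float64(37.2), np.float64(-2.3), np.float64(10.0), 0, 0, np.float64(-7.2)]
[np.float64(37.2), np.float64(2.4), np.float64(10.0), 0, 0, np.float64(-7.2)]
[np.float64(36.6), np.float64(7.1), np.float64(10.0), 0, 0, np.float64(-7.2)]
[np.float64(35.4), np.float64(11.6), np.float64(10.0), 0, 0, np.float64(-7.2)]
[np.float64(33.7), np.float64(15.9), np.float64(10.0), 0, 0, np.float64(-7.2)]
[np.float64(31.4), np.float64(20.0), np.float64(10.0), 0, 0, np.float64(-7.2)]
[np.float64(28.7), np.float64(23.8), np.float64(10.0), 0, 0, np.float64(-7.2)]
```

>>> {"api": "apply_moves", "payload": {
  "rows": [
    [31.5,-20,10,0,0,-7.2,100],
    [34,-16,10,0,0,-7.2,100],
    [35.5,-11.5,10,0,0,-7.2,100],
    [36.5,-7,10,0,0,-7.2,100],
    [37,-2.5,10,0,0,-7.2,100],
    [37,2.5,10,0,0,-7.2,100],
    [36.5,7,10,0,0,-7.2,100],
    [35.5,11.5,10,0,0,-7.2,100],
    [33.5,16,10,0,0,-7.2,100],
    [31.5,20,10,0,0,-7.2,100],
    [28.5,24,10,0,0,-7.2,100],
    [0,0,0,0,0,0,100]
  ]
}}

```text
time: 1.3
ee_pos: [0.4399, -0.3002, 0.1198]
tcp_rot: [[-0.077, 0.997, -0.0], [0.997, 0.077, 0.004], [0.004, 0.0, -1.0]]
force: [0.2, 0.8, 0.6]
width: 0.0856
grasp_force: 0.0
```

```bash
python3 plan.py 437 -306 20 3.7 3; python3 - <<'E'
from h import *
im,d,c=snap('wrist'); cv2.imwrite('pics/w1.png',im[...,::-1]); print(np.array(c['world_from_camera']).round(3))
E
```

```text
t 1.3 p [ 439.9 -300.2  119.8] a0 4.4 tilt [-0.0001  0.0041] F [0.2 0.8 0.6] w 85.6 q7 0.51
[np.float64(-1.9), np.float64(-1.1), np.float64(33.3), 0, 0, np.float64(0.24)]
[np.float64(-1.9), np.float64(-1.1), np.float64(33.3), 0, 0, np.float64(0.24)]
[np.float64(-1.9), np.float64(-1.1), np.float64(33.3), 0, 0, np.float64(0.24)]
[[ 0.997 -0.072 -0.024  0.434]
 [ 0.076  0.946  0.314 -0.218]
 [ 0.    -0.315  0.949  0.263]
 [ 0.     0.     0.     1.   ]]
```

View pics/w1.png

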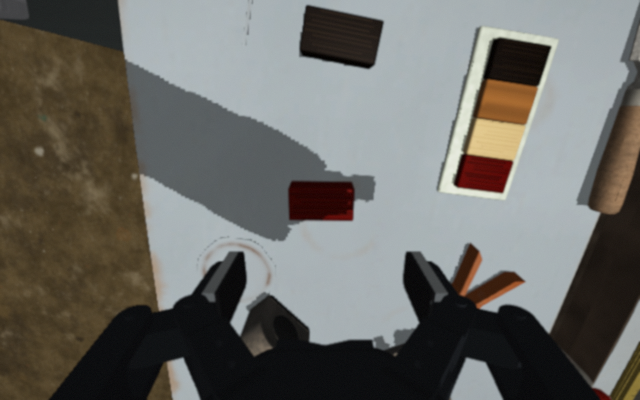

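The wrist view shows padauk at (321,201), wenge at (341,36), and the sample in the order wenge–oak–maple–padauk. I'll check the padauk position with the wrist depth.

```bash
cat > wm.py <<'E'
import sys; from h import *; from meas import rect,blob
# wrist measure: all strip-top blobs; optional z range mm
lo,hi=[float(v)/1000 for v in (sys.argv[1:3] or (19,33))]
im,d,c=snap('wrist'); W=world(d,c); m=(d>.05)&(W[...,2]>lo)&(W[...,2]<hi)&(W[...,0]>.38)&(W[...,0]<.7)
m=cv2.morphologyEx(m.astype(np.uint8),cv2.MORPH_OPEN,np.ones((3,3)))
n,l,st,ce=cv2.connectedComponentsWithStats(m)
for k in range(1,n):
    if 800<st[k,4]<40000: print(ce[k].round(),rect(W,l==k),np.median(im[l==k],0))
E
python3 wm.py
```

```text
[342.  31.] [ 442.4 -165.7   59.8   31.7   -5.7   26.2 3690. ] [38. 31. 26.]
[323. 199.] [ 437.2 -302.4   60.1   31.7    4.1   26.1 2232. ] [42.  5.  3.]
```

```bash
python3 plan.py 437 -303 -1 4.1 5
```

```text
t 1.4 p [ 437.  -305.3  120.7] a0 3.8 tilt [-0.001   0.0011] F [-0.5 -0.8 -0.9] w 85.0 q7 0.51
[np.float64(0.5), np.float64(0.0), np.float64(24.3), 0, 0, np.float64(-0.06)]
[np.float64(0.5), np.float64(0.0), np.float64(24.3), 0, 0, np.float64(-0.06)]
[np.float64(0.5), np.float64(0.0), np.float64(24.3), 0, 0, np.float64(-0.06)]
[np.float64(0.5), np.float64(0.0), np.float64(24.3), 0, 0, np.float64(-0.06)]
[np.float64(0.5), np.float64(0.0), np.float64(24.3), 0, 0, np.float64(-0.06)]
```

>>> {"api": "apply_moves", "payload": {
  "rows": [
    [1,0,30,0,0,0,100],
    [1,0,30,0,0,0,100],
    [0.5,0,30,0,0,0,100],
    [0,0,20,0,0,0,100],
    [0,0,11,0,0,0,100],
    [0,0,0,0,0,0,100],
    [0,0,0,0,0,0,50],
    [0,0,0,0,0,0,50],
    [0,0,0,0,0,0,50],
    [0,0,0,0,0,0,50],
    [0,0,0,0,0,0,50]
  ],
  "force": 40
}}

```text
time: 2.5
ee_pos: [0.4376, -0.3047, 0.0019]
tcp_rot: [[-0.064, 0.998, 0.002], [0.998, 0.064, -0.002], [-0.002, 0.002, -1.0]]
force: [-1.3, -0.0, 6.9]
width: 0.059
grasp_force: 44.1
```

```bash
python3 plan.py 437 -303 120 2 4
```

```text
t 2.5 p [ 437.6 -304.7    1.9] a0 3.7 tilt [ 0.0021 -0.0019] F [-1.3 -0.   6.9] w 59.0 q7 0.45
[np.float64(0.4), np.float64(-0.1), np.float64(-29.5), 0, 0, np.float64(0.42)]
[np.float64(0.4), np.float64(-0.1), np.float64(-29.5), 0, 0, np.float64(0.42)]
[np.float64(0.4), np.float64(-0.1), np.float64(-29.5), 0, 0, np.float64(0.42)]
[np.float64(0.4), np.float64(-0.1), np.float64(-29.5), 0, 0, np.float64(0.42)]
```

>>> {"api": "apply_moves", "payload": {
  "rows": [
    [0,0,-20,0,0,0,50],
    [0,0,-30,0,0,0,50],
    [0,0,-40,0,0,0,50],
    [20,2,-40,0,0,0,50],
    [40,5,0,0,0,0,50],
    [40,5,0,0,0,0,50],
    [40,5,0,0,0,0,50],
    [40,5,0,0,0,0,50],
    [40,5,0,0,0,0,50],
    [40,5,0,0,0,0,50],
    [40,5,0,0,0,0,50],
    [40,5,0,0,0,0,50]
  ]
}}

```text
time: 3.7
ee_pos: [0.4567, 0.0396, 0.131]
tcp_rot: [[-0.064, 0.998, 0.001], [0.998, 0.064, -0.001], [-0.001, 0.001, -1.0]]
force: [0.6, -0.6, -0.8]
width: 0.0594
grasp_force: 43.4
```

```bash
python3 plan.py 590 180 130 1.8 7
```

```text
t 3.7 p [456.7  39.6 131. ] a0 3.7 tilt [ 0.0015 -0.0006] F [ 0.6 -0.6 -0.8] w 59.4 q7 -0.19
[np.float64(18.8), np.float64(20.3), np.float64(0.1), 0, 0, np.float64(0.27)]
[np.float64(18.9), np.float64(20.2), np.float64(0.1), 0, 0, np.float64(0.27)]
[np.float64(19.0), np.float64(20.1), np.float64(0.1), 0, 0, np.float64(0.27)]
[np.float64(19.1), np.float64(20.0), np.float64(0.1), 0, 0, np.float64(0.27)]
[np.float64(19.2), np.float64(19.9), np.float64(0.1), 0, 0, np.float64(0.27)]
[np.float64(19.3), np.float64(19.8), np.float64(0.1), 0, 0, np.float64(0.27)]
[np.float64(19.4), np.float64(19.8), np.float64(0.1), 0, 0, np.float64(0.27)]
```

>>> {"api": "apply_moves", "payload": {
  "rows": [
    [12,20,0,0,0,0.3,50],
    [12,20,0,0,0,0.3,50],
    [12,20,0,0,0,0.3,50],
    [12,20,0,0,0,0.3,50],
    [12,20,0,0,0,0.3,50],
    [12,20,0,0,0,0.3,50],
    [12,19,0,0,0,0,50],
    [0,0,0,0,0,0,50],
    [0,0,0,0,0,0,50]
  ]
}}

```text
time: 4.6
ee_pos: [0.5912, 0.1291, 0.1304]
tcp_rot: [[-0.034, 0.999, -0.0], [0.999, 0.034, 0.0], [0.0, -0.0, -1.0]]
force: [0.2, 0.2, -1.6]
width: 0.0589
grasp_force: 43.4
```

```bash
cat > jigw.py <<'E'
from h import *
im,d,c=snap('wrist'); cv2.imwrite('pics/w2.png',im[...,::-1]); W=world(d,c); z=W[...,2]; ok=d>.05
print('cam',np.array(c['world_from_camera'])[:3,3].round(3))
m=ok&(z>.02)&(z<.040)&(W[...,1]>.25)&(W[...,1]<.29)&(abs(W[...,0]-.59)<.045)
k=np.polyfit(W[m][:,0]-.59,W[m][:,1],1); print('fence face y(x=.59), slope',k[::-1],m.sum())
e=[]
for v in range(0,400,3):
    c_=ok[v]&(z[v]>.007)&(z[v]<.017)&(W[v,:,1]>.12)&(W[v,:,1]<.265); q=W[v,c_]
    if len(q)>100: e.append((q[:,1].mean(),q[:,0].min(),q[:,0].max()))
e=np.array(e); print(len(e),e[::8].round(4).tolist())
E
python3 jigw.py;python3 plan.py 590.6 252 130 1.8 7
```

```text
cam [0.589 0.212 0.273]
fence face y(x=.59), slope [0.27316964 0.02574428] 949
54 [[0.2626, 0.5414, 0.6399], [0.2445, 0.5417, 0.7198], [0.2252, 0.5418, 0.8443], [0.2048, 0.5434, 0.7177], [0.1833, 0.5437, 0.7161], [0.161, 0.4514, 0.9013], [0.1391, 0.4516, 0.9007]]
t 4.65 p [591.  128.6 130.4] a0 1.9 tilt [-0.0003 -0.0002] F [ 0.2  0.3 -1.1] w 58.8 q7 -0.45
[np.float64(17.6), np.float64(0.5), np.float64(0.1), 0, 0, np.float64(0.01)]
[np.float64(17.6), np.float64(0.5), np.float64(0.1), 0, 0, np.float64(0.01)]
[np.float64(17.6), np.float64(0.5), np.float64(0.1), 0, 0, np.float64(0.01)]
[np.float64(17.6), np.float64(0.5), np.float64(0.1), 0, 0, np.float64(0.01)]
[np.float64(17.6), np.float64(0.5), np.float64(0.1), 0, 0, np.float64(0.01)]
[np.float64(17.6), np.float64(0.5), np.float64(0.1), 0, 0, np.float64(0.01)]
[np.float64(17.6), np.float64(0.5), np.float64(0.1), 0, 0, np.float64(0.01)]
```

View pics/w2.png

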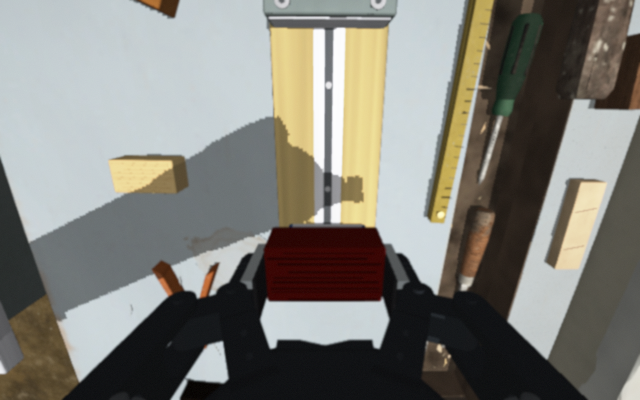

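The held padauk strip is square in the gripper at (323,265), and the fence is at rows 0–25. Both cameras put the track line in the same place. Next I'll move to slot 1, at y of about 253.

>>> {"api": "apply_moves", "payload": {
  "rows": [
    [30,1,0,0,0,0,50],
    [30,1,5,0,0,0,50],
    [30,1,10,0,0,0,50],
    [24,0.5,20,0,0,0,50],
    [10,0,25,0,0,0,50],
    [0,0,25,0,0,0,50],
    [0,0,15,0,0,0,50],
    [0,0,8,0,0,0,50],
    [0,0,4,0,0,0,50],
    [0,0,2,0,0,0,50],
    [0,0,0,0,0,0,50],
    [0,0,0,0,0,0,50]
  ]
}}

```text
time: 5.85
ee_pos: [0.5914, 0.253, 0.0173]
tcp_rot: [[-0.033, 0.999, 0.001], [0.999, 0.033, 0.001], [0.001, 0.001, -1.0]]
force: [0.9, -0.0, -0.1]
width: 0.0594
grasp_force: 43.4
```

```bash
python3 plan.py 590.6 253 15 1.8 1
```

```text
t 5.85 p [591.4 253.   17.3] a0 1.9 tilt [0.0014 0.0006] F [ 0.9 -0.  -0.1] w 59.4 q7 -0.71
[np.float64(0.0), np.float64(-0.8), np.float64(2.3), 0, 0, np.float64(0.07)]
```

>>> {"api": "apply_moves", "payload": {
  "rows": [
    [0,-0.8,1.5,0,0,0,50],
    [0,0,1,0,0,0,50],
    [0,0,0,0,0,0,50],
    [0,0,0,0,0,0,100],
    [0,0,0,0,0,0,100],
    [0,0,0,0,0,0,100],
    [0,0,-20,0,0,0,100],
    [0,0,-40,0,0,0,100],
    [0,0,-40,0,0,0,100]
  ]
}}

```text
time: 6.75
ee_pos: [0.5894, 0.2525, 0.1142]
tcp_rot: [[-0.033, 0.999, -0.002], [0.999, 0.033, -0.0], [-0.0, -0.002, -1.0]]
force: [0.8, 1.2, 0.3]
width: 0.0852
grasp_force: 0.0
```

```bash
python3 plan.py 422 141 120 0 6
```

```text
t 6.75 p [589.4 252.5 114.2] a0 1.9 tilt [-0.002  -0.0005] F [0.8 1.2 0.3] w 85.2 q7 -0.66
[np.float64(-17.7), np.float64(-28.5), np.float64(-1.0), 0, 0, np.float64(0.32)]
[np.float64(-17.8), np.float64(-28.4), np.float64(-1.0), 0, 0, np.float64(0.32)]
[np.float64(-18.0), np.float64(-28.3), np.float64(-1.0), 0, 0, np.float64(0.32)]
[np.float64(-18.1), np.float64(-28.2), np.float64(-1.0), 0, 0, np.float64(0.32)]
[np.float64(-18.3), np.float64(-28.1), np.float64(-1.0), 0, 0, np.float64(0.32)]
[np.float64(-18.4), np.float64(-28.0), np.float64(-1.0), 0, 0, np.float64(0.32)]
```

>>> {"api": "apply_moves", "payload": {
  "rows": [
    [-18,-28,0,0,0,0.3,100],
    [-18,-28,0,0,0,0.3,100],
    [-18,-28,-2,0,0,0.3,100],
    [-18,-28,-2,0,0,0.3,100],
    [-18,-28,-2,0,0,0.3,100],
    [-18,-28,0,0,0,0.4,100],
    [0,0,0,0,0,0,100],
    [0,0,0,0,0,0,100]
  ]
}}

```text
time: 7.55
ee_pos: [0.4243, 0.141, 0.1203]
tcp_rot: [[0.001, 1.0, 0.002], [1.0, -0.001, -0.001], [-0.001, 0.002, -1.0]]
force: [0.2, 0.5, -0.5]
width: 0.0854
grasp_force: 0.0
```

```bash
python3 wm.py; python3 wm.py 33 43; python3 plan.py 422 141 4 0 5
```

```text
[348.  10.] [ 4.376e+02  2.894e+02  5.300e+01  1.830e+01 -6.000e-01  2.600e+01
  1.117e+03] [148.  94.  44.]
[321. 196.] [4.215e+02 1.445e+02 5.990e+01 3.200e+01 2.000e-01 2.610e+01 2.269e+03] [116.  98.  65.]
[540.  65.] [5.898e+02 2.539e+02 6.190e+01 3.230e+01 1.000e+00 3.820e+01 3.648e+03] [80. 10.  7.]
t 7.65 p [425.  142.  120.3] a0 -0.0 tilt [0.0012 0.0007] F [0.4 0.3 1.5] w 85.4 q7 -0.49
[np.float64(-0.2), np.float64(-0.6), np.float64(23.3), 0, 0, np.float64(-0.0)]
[np.float64(-0.2), np.float64(-0.6), np.float64(23.3), 0, 0, np.float64(-0.0)]
[np.float64(-0.2), np.float64(-0.6), np.float64(23.3), 0, 0, np.float64(-0.0)]
[np.float64(-0.2), np.float64(-0.6), np.float64(23.3), 0, 0, np.float64(-0.0)]
[np.float64(-0.2), np.float64(-0.6), np.float64(23.3), 0, 0, np.float64(-0.0)]
```

>>> {"api": "apply_moves", "payload": {
  "rows": [
    [1,-2,30,0,0,0,100],
    [0,-1.5,30,0,0,0,100],
    [0,0,30,0,0,0,100],
    [0,0,17,0,0,0,100],
    [0,0,9,0,0,0,100],
    [0,0,0,0,0,0,100],
    [0,0,0,0,0,0,50],
    [0,0,0,0,0,0,50],
    [0,0,0,0,0,0,50],
    [0,0,0,0,0,0,50],
    [0,0,0,0,0,0,50]
  ]
}}

```text
time: 8.75
ee_pos: [0.4218, 0.143, 0.0051]
tcp_rot: [[0.0, 1.0, 0.003], [1.0, -0.0, 0.001], [0.001, 0.003, -1.0]]
force: [-0.4, 0.0, 7.6]
width: 0.059
grasp_force: 43.7
```

```bash
python3 plan.py 591.7 218 120 1.8 6
```

```text
t 8.75 p [421.8 143.    5.1] a0 -0.0 tilt [0.0025 0.0005] F [-0.4  0.   7.6] w 59.0 q7 -0.65
[np.float64(12.5), np.float64(28.3), np.float64(-19.2), 0, 0, np.float64(-0.3)]
[np.float64(12.4), np.float64(28.4), np.float64(-19.2), 0, 0, np.float64(-0.3)]
[np.float64(12.2), np.float64(28.4), np.float64(-19.2), 0, 0, np.float64(-0.3)]
[np.float64(12.1), np.float64(28.5), np.float64(-19.2), 0, 0, np.float64(-0.3)]
[np.float64(11.9), np.float64(28.6), np.float64(-19.2), 0, 0, np.float64(-0.3)]
[np.float64(11.8), np.float64(28.6), np.float64(-19.2), 0, 0, np.float64(-0.3)]
```

>>> {"api": "apply_moves", "payload": {
  "rows": [
    [0,0,-20,0,0,0,50],
    [0,0,-40,0,0,0,50],
    [6,10,-40,0,0,0,50],
    [12,25,-15,0,0,-0.5,50],
    [12,30,0,0,0,-0.5,50],
    [12,30,0,0,0,-0.5,50],
    [12,30,0,0,0,-0.3,50],
    [12,30,0,0,0,0,50],
    [8,14,0,0,0,0,50],
    [0,0,0,0,0,0,50],
    [0,0,0,0,0,0,50]
  ]
}}

```text
time: 9.85
ee_pos: [0.5879, 0.2194, 0.1188]
tcp_rot: [[-0.032, 1.0, -0.001], [1.0, 0.032, 0.0], [0.0, -0.001, -1.0]]
force: [0.2, 1.2, 0.8]
width: 0.059
grasp_force: 43.4
```

```bash
python3 plan.py 591.7 218 18 1.8 4
```

```text
t 9.85 p [587.9 219.4 118.8] a0 1.8 tilt [-0.0006  0.0001] F [0.2 1.2 0.8] w 59.0 q7 -0.62
[np.float64(-0.4), np.float64(0.9), np.float64(25.2), 0, 0, np.float64(0.0)]
[np.float64(-0.4), np.float64(0.9), np.float64(25.2), 0, 0, np.float64(0.0)]
[np.float64(-0.4), np.float64(0.9), np.float64(25.2), 0, 0, np.float64(0.0)]
[np.float64(-0.4), np.float64(0.9), np.float64(25.2), 0, 0, np.float64(0.0)]
```

>>> {"api": "apply_moves", "payload": {
  "rows": [
    [-1.4,2,20,0,0,0,50],
    [0,1.5,30,0,0,0,50],
    [0,0,25,0,0,0,50],
    [0,0,12,0,0,0,50],
    [0,0,8,0,0,0,50],
    [0,0,4,0,0,0,50],
    [0,0,2,0,0,0,50],
    [0,0,0,0,0,0,50],
    [0,0,0,0,0,0,50]
  ]
}}

```text
time: 10.75
ee_pos: [0.5925, 0.2184, 0.0187]
tcp_rot: [[-0.031, 1.0, 0.001], [1.0, 0.031, 0.001], [0.0, 0.001, -1.0]]
force: [0.8, -0.2, -0.9]
width: 0.0593
grasp_force: 43.4
```

```bash
python3 plan.py 591.7 218 18 1.8 1
```

```text
t 10.75 p [592.5 218.4  18.7] a0 1.8 tilt [0.0013 0.0005] F [ 0.8 -0.2 -0.9] w 59.3 q7 -0.67
[np.float64(-0.4), np.float64(-0.8), np.float64(0.7), 0, 0, np.float64(-0.01)]
```

Release, lift, and go towards oak (436,304,−22.7°).

>>> {"api": "apply_moves", "payload": {
  "rows": [
    [0,-0.8,1,0,0,0,50],
    [0,0,0.5,0,0,0,50],
    [0,0,0,0,0,0,100],
    [0,0,0,0,0,0,100],
    [0,0,0,0,0,0,100],
    [0,0,-20,0,0,0,100],
    [0,0,-40,0,0,0,100],
    [0,0,-40,0,0,0,100],
    [0,0,0,0,0,0,100]
  ]
}}

```text
time: 11.65
ee_pos: [0.5941, 0.2201, 0.1229]
tcp_rot: [[-0.031, 0.999, 0.009], [1.0, 0.031, 0.004], [0.004, 0.009, -1.0]]
force: [0.0, 0.3, -0.2]
width: 0.0857
grasp_force: 0.0
```

```bash
python3 plan.py 436 304 125 -22.7 6
```

```text
t 11.65 p [594.1 220.1 122.9] a0 1.8 tilt [0.0092 0.0039] F [ 0.   0.3 -0.2] w 85.7 q7 -0.62
[np.float64(14.8), np.float64(-25.9), np.float64(-0.4), 0, 0, np.float64(4.08)]
[np.float64(12.9), np.float64(-26.9), np.float64(-0.4), 0, 0, np.float64(4.08)]
[np.float64(11.0), np.float64(-27.7), np.float64(-0.4), 0, 0, np.float64(4.08)]
[np.float64(9.0), np.float64(-28.5), np.float64(-0.4), 0, 0, np.float64(4.08)]
[np.float64(6.9), np.float64(-29.0), np.float64(-0.4), 0, 0, np.float64(4.08)]
[np.float64(4.8), np.float64(-29.4), np.float64(-0.4), 0, 0, np.float64(4.08)]
```

>>> {"api": "apply_moves", "payload": {
  "rows": [
    [15,-25,0,0,0,4,100],
    [13,-26,0,0,0,4,100],
    [11,-27.5,0,0,0,4,100],
    [9,-28.5,0,0,0,4,100],
    [7,-29,0,0,0,4,100],
    [5,-29,0,0,0,4.5,100],
    [0,0,0,0,0,0,100],
    [0,0,0,0,0,0,100],
    [0,0,0,0,0,0,100]
  ]
}}

```text
time: 12.55
ee_pos: [0.4362, 0.301, 0.1162]
tcp_rot: [[0.387, 0.922, 0.0], [0.922, -0.387, -0.0], [-0.0, 0.0, -1.0]]
force: [-0.2, 0.1, 0.3]
width: 0.0855
grasp_force: 0.0
```

```bash
python3 wm.py; python3 wm.py 33 43; python3 plan.py 436 303.5 4 -22.7 5
```

```text
[322. 196.] [ 435.5  306.4   60.    32.4  -23.2   26.1 2359. ] [65. 41. 20.]
[517. 205.] [ 590.7  236.6   68.3   61.   -88.4   38.1 4960. ] [79. 52. 36.]
t 12.65 p [436.3 301.  116.1] a0 -22.8 tilt [-0.     -0.0001] F [-0.6  0.6 -0.1] w 85.5 q7 -1.26
[np.float64(0.4), np.float64(-0.2), np.float64(22.4), 0, 0, np.float64(-0.02)]
[np.float64(0.4), np.float64(-0.2), np.float64(22.4), 0, 0, np.float64(-0.02)]
[np.float64(0.4), np.float64(-0.2), np.float64(22.4), 0, 0, np.float64(-0.02)]
[np.float64(0.4), np.float64(-0.2), np.float64(22.4), 0, 0, np.float64(-0.02)]
[np.float64(0.4), np.float64(-0.2), np.float64(22.4), 0, 0, np.float64(-0.02)]
```

>>> {"api": "apply_moves", "payload": {
  "rows": [
    [2,-1.3,30,0,0,0,100],
    [1.4,-1,30,0,0,0,100],
    [0,0,30,0,0,0,100],
    [0,0,15,0,0,0,100],
    [0,0,7,0,0,0,100],
    [0,0,0,0,0,0,100],
    [0,0,0,0,0,0,50],
    [0,0,0,0,0,0,50],
    [0,0,0,0,0,0,50],
    [0,0,0,0,0,0,50],
    [0,0,0,0,0,0,50],
    [0,0,-20,0,0,0,50]
  ]
}}

```text
time: 13.85
ee_pos: [0.4335, 0.3049, 0.0235]
tcp_rot: [[0.386, 0.922, -0.002], [0.922, -0.386, -0.002], [-0.002, -0.001, -1.0]]
force: [0.0, 0.3, -0.2]
width: 0.059
grasp_force: 43.4
```

```bash
python3 plan.py 592.8 183 125 1.8 8
```

```text
t 13.85 p [433.5 304.9  23.5] a0 -22.7 tilt [-0.0022 -0.0016] F [ 0.   0.3 -0.2] w 59.0 q7 -1.34
[np.float64(-6.4), np.float64(24.2), np.float64(-12.7), 0, 0, np.float64(-3.06)]
[np.float64(-7.7), np.float64(23.9), np.float64(-12.7), 0, 0, np.float64(-3.06)]
[np.float64(-8.9), np.float64(23.4), np.float64(-12.7), 0, 0, np.float64(-3.06)]
[np.float64(-10.2), np.float64(22.9), np.float64(-12.7), 0, 0, np.float64(-3.06)]
[np.float64(-11.4), np.float64(22.3), np.float64(-12.7), 0, 0, np.float64(-3.06)]
[np.float64(-12.6), np.float64(21.7), np.float64(-12.7), 0, 0, np.float64(-3.06)]
[np.float64(-13.7), np.float64(21.0), np.float64(-12.7), 0, 0, np.float64(-3.06)]
[np.float64(-14.8), np.float64(20.2), np.float64(-12.7), 0, 0, np.float64(-3.06)]
```

Lift first, then cross over.

>>> {"api": "apply_moves", "payload": {
  "rows": [
    [0,0,-40,0,0,0,50],
    [0,0,-40,0,0,0,50],
    [-6.5,24,-22,0,0,-3,50],
    [-7.5,24,0,0,0,-3,50],
    [-9,23.5,0,0,0,-3,50],
    [-10,23,0,0,0,-3,50],
    [-11.5,22.5,0,0,0,-3,50],
    [-12.5,21.5,0,0,0,-3,50],
    [-13.5,21,0,0,0,-3,50],
    [-15,20,0,0,0,-3.5,50],
    [0,0,0,0,0,0,50],
    [0,0,0,0,0,0,50]
  ]
}}

```text
time: 15.05
ee_pos: [0.5932, 0.183, 0.1266]
tcp_rot: [[-0.029, 1.0, 0.0], [1.0, 0.029, 0.0], [0.0, 0.0, -1.0]]
force: [-0.3, 0.8, -0.1]
width: 0.059
grasp_force: 43.4
```

```bash
python3 plan.py 592.8 183 18 1.8 1
```

```text
t 15.05 p [593.2 183.  126.6] a0 1.7 tilt [0.0001 0.0005] F [-0.3  0.8 -0.1] w 59.0 q7 -0.56
[np.float64(0.0), np.float64(-0.4), np.float64(108.6), 0, 0, np.float64(-0.12)]
```

>>> {"api": "apply_moves", "payload": {
  "rows": [
    [0,0,20,0,0,0,50],
    [0,0,30,0,0,0,50],
    [0,0,30,0,0,0,50],
    [0,0,15,0,0,0,50],
    [0,0,8,0,0,0,50],
    [0,0,4,0,0,0,50],
    [0,0,0,0,0,0,50],
    [0,0,0,0,0,0,50]
  ]
}}

```text
time: 15.85
ee_pos: [0.5938, 0.1838, 0.0207]
tcp_rot: [[-0.031, 1.0, 0.002], [1.0, 0.031, 0.001], [0.001, 0.002, -1.0]]
force: [-0.3, -0.5, -0.5]
width: 0.0587
grasp_force: 43.4
```

```bash
python3 plan.py 592.8 183 18 1.8 1
```

```text
t 15.85 p [593.8 183.8  20.7] a0 1.8 tilt [0.0019 0.0007] F [-0.3 -0.5 -0.5] w 58.7 q7 -0.61
[np.float64(-0.8), np.float64(-1.0), np.float64(2.7), 0, 0, np.float64(-0.02)]
```

>>> {"api": "apply_moves", "payload": {
  "rows": [
    [-0.5,-1,2,0,0,0,50],
    [0,0,1.5,0,0,0,50],
    [0,0,0,0,0,0,50],
    [0,0,0,0,0,0,100],
    [0,0,0,0,0,0,100],
    [0,0,0,0,0,0,100],
    [0,0,-20,0,0,0,100],
    [0,0,-40,0,0,0,100],
    [0,0,-40,0,0,0,100],
    [0,0,0,0,0,0,100]
  ]
}}

```text
time: 16.85
ee_pos: [0.595, 0.1846, 0.1221]
tcp_rot: [[-0.031, 0.999, 0.009], [1.0, 0.031, 0.003], [0.003, 0.009, -1.0]]
force: [0.4, 1.1, 0.4]
width: 0.0851
grasp_force: 0.0
```

```bash
python3 plan.py 442.5 -167 122 -5.8 10
```

```text
t 16.85 p [595.  184.6 122.1] a0 1.8 tilt [0.0091 0.0032] F [0.4 1.1 0.4] w 85.1 q7 -0.56
[np.float64(-34.7), np.float64(-16.3), np.float64(0.0), 0, 0, np.float64(0.76)]
[np.float64(-34.9), np.float64(-15.9), np.float64(0.0), 0, 0, np.float64(0.76)]
[np.float64(-35.1), np.float64(-15.4), np.float64(0.0), 0, 0, np.float64(0.76)]
[np.float64(-35.3), np.float64(-15.0), np.float64(0.0), 0, 0, np.float64(0.76)]
[np.float64(-35.5), np.float64(-14.5), np.float64(0.0), 0, 0, np.float64(0.76)]
[np.float64(-35.7), np.float64(-14.0), np.float64(0.0), 0, 0, np.float64(0.76)]
[np.float64(-35.9), np.float64(-13.5), np.float64(0.0), 0, 0, np.float64(0.76)]
[np.float64(-36.0), np.float64(-13.1), np.float64(0.0), 0, 0, np.float64(0.76)]
[np.float64(-36.2), np.float64(-12.6), np.float64(0.0), 0, 0, np.float64(0.76)]
[np.float64(-36.4), np.float64(-12.1), np.float64(0.0), 0, 0, np.float64(0.76)]
```

>>> {"api": "apply_moves", "payload": {
  "rows": [
    [-35,-16,0,0,0,0.7,100],
    [-35,-16,0,0,0,0.8,100],
    [-35,-15.5,0,0,0,0.8,100],
    [-35,-15,0,0,0,0.8,100],
    [-35.5,-14.5,0,0,0,0.8,100],
    [-36,-14,0,0,0,0.8,100],
    [-36,-13.5,0,0,0,0.8,100],
    [-36,-13,0,0,0,0.8,100],
    [-36,-12.5,0,0,0,0.8,100],
    [-36,-12,0,0,0,0.5,100],
    [0,0,0,0,0,0,100],
    [0,0,0,0,0,0,100]
  ]
}}

```text
time: 18.05
ee_pos: [0.4389, -0.1692, 0.1156]
tcp_rot: [[0.104, 0.995, -0.0], [0.995, -0.104, 0.0], [0.0, -0.0, -1.0]]
force: [1.2, 0.5, -0.1]
width: 0.0853
grasp_force: 0.0
```

```bash
python3 wm.py; python3 plan.py 442.5 -167 4 -5.8 5; python3 - <<'E'
from h import *
im,d,c=snap('top'); cv2.imwrite('pics/top1.png',cv2.resize(im[100:270,150:470,::-1],None,fx=2.5,fy=2.5,interpolation=2))
E
```

```text
[297.  41.] [ 431.1  -39.5   59.4   13.1  -86.1   20.3 1137. ] [165.  95.  55.]
[325.  40.] [ 453.5  -41.7   58.4   12.9   86.1   20.2 1117. ] [164.  95.  55.]
[328. 196.] [ 442.6 -165.    60.2   32.1   -6.    26.1 2384. ] [9. 6. 4.]
t 18.1 p [ 439.5 -167.9  115.7] a0 -5.8 tilt [0.0001 0.0005] F [-1.   0.6 -0.2] w 85.8 q7 0.1
[np.float64(0.3), np.float64(0.6), np.float64(22.3), 0, 0, np.float64(-0.0)]
[np.float64(0.3), np.float64(0.6), np.float64(22.3), 0, 0, np.float64(-0.0)]
[np.float64(0.3), np.float64(0.6), np.float64(22.3), 0, 0, np.float64(-0.0)]
[np.float64(0.3), np.float64(0.6), np.float64(22.3), 0, 0, np.float64(-0.0)]
[np.float64(0.3), np.float64(0.6), np.float64(22.3), 0, 0, np.float64(-0.0)]
```

View pics/top1.png

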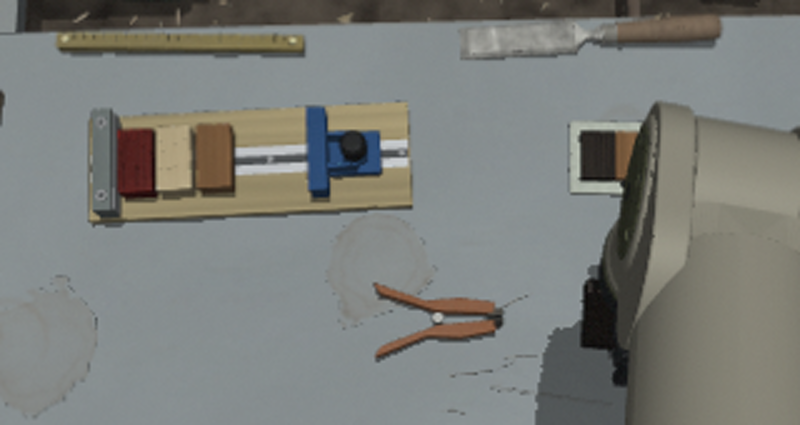

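In the crop, padauk (136,162), maple (174,160) and oak (215,158) lie square in the jig by the fence, and the slot for wenge is free. Next I'll take wenge.

>>> {"api": "apply_moves", "payload": {
  "rows": [
    [1,2,30,0,0,0,100],
    [0,1,30,0,0,0,100],
    [0,0,30,0,0,0,100],
    [0,0,15,0,0,0,100],
    [0,0,7,0,0,0,100],
    [0,0,0,0,0,0,100],
    [0,0,0,0,0,0,50],
    [0,0,0,0,0,0,50],
    [0,0,0,0,0,0,50],
    [0,0,0,0,0,0,50],
    [0,0,0,0,0,0,50],
    [0,0,-30,0,0,0,50]
  ]
}}

```text
time: 19.35
ee_pos: [0.4403, -0.1671, 0.0321]
tcp_rot: [[0.101, 0.995, -0.004], [0.995, -0.101, 0.002], [0.002, -0.005, -1.0]]
force: [0.1, 0.6, 0.1]
width: 0.0593
grasp_force: 43.7
```

```bash
python3 plan.py 593.9 148 130 1.8 9
```

```text
t 19.35 p [ 440.3 -167.1   32.1] a0 -5.8 tilt [-0.0045  0.0022] F [0.1 0.6 0.1] w 59.3 q7 0.02
[np.float64(36.6), np.float64(13.4), np.float64(-10.9), 0, 0, np.float64(-0.85)]
[np.float64(36.4), np.float64(14.0), np.float64(-10.9), 0, 0, np.float64(-0.85)]
[np.float64(36.2), np.float64(14.5), np.float64(-10.9), 0, 0, np.float64(-0.85)]
[np.float64(35.9), np.float64(15.0), np.float64(-10.9), 0, 0, np.float64(-0.85)]
[np.float64(35.7), np.float64(15.6), np.float64(-10.9), 0, 0, np.float64(-0.85)]
[np.float64(35.5), np.float64(16.1), np.float64(-10.9), 0, 0, np.float64(-0.85)]
[np.float64(35.2), np.float64(16.6), np.float64(-10.9), 0, 0, np.float64(-0.85)]
[np.float64(35.0), np.float64(17.1), np.float64(-10.9), 0, 0, np.float64(-0.85)]
[np.float64(34.7), np.float64(17.7), np.float64(-10.9), 0, 0, np.float64(-0.85)]
```

>>> {"api": "apply_moves", "payload": {
  "rows": [
    [0,0,-45,0,0,0,50],
    [0,0,-45,0,0,0,50],
    [36.5,13.5,-8,0,0,-0.8,50],
    [36.5,14,0,0,0,-0.9,50],
    [36,14.5,0,0,0,-0.8,50],
    [36,15,0,0,0,-0.9,50],
    [35.5,15.5,0,0,0,-0.8,50],
    [35.5,16,0,0,0,-0.9,50],
    [35,16.5,0,0,0,-0.8,50],
    [35,17,0,0,0,-0.9,50],
    [34.5,17.5,0,0,0,-0.8,50],
    [0,0,0,0,0,0,50]
  ]
}}

```text
time: 20.55
ee_pos: [0.5957, 0.1536, 0.1324]
tcp_rot: [[-0.039, 0.999, 0.001], [0.999, 0.039, 0.005], [0.004, 0.001, -1.0]]
force: [0.4, -0.3, -0.8]
width: 0.0591
grasp_force: 43.7
```

>>> {"api": "apply_moves", "payload": {
  "rows": [
    [0,0,0,0,0,0,50]
  ]
}}

```text
time: 20.65
ee_pos: [0.5954, 0.1479, 0.132]
tcp_rot: [[-0.033, 0.999, 0.0], [0.999, 0.033, 0.001], [0.001, 0.0, -1.0]]
force: [0.0, -1.8, -1.5]
width: 0.059
grasp_force: 43.7
```

```bash
python3 plan.py 593.9 148 18 1.8 1
```

```text
t 20.65 p [595.4 147.9 132. ] a0 1.9 tilt [0.     0.0005] F [ 0.  -1.8 -1.5] w 59.0 q7 -0.5
[np.float64(0.1), np.float64(-1.5), np.float64(114.0), 0, 0, np.float64(0.11)]
```

>>> {"api": "apply_moves", "payload": {
  "rows": [
    [0,-1.5,25,0,0,0,50],
    [0,0,30,0,0,0,50],
    [0,0,30,0,0,0,50],
    [0,0,15,0,0,0,50],
    [0,0,8,0,0,0,50],
    [0,0,4,0,0,0,50],
    [0,0,0,0,0,0,50],
    [0,0,0,0,0,0,50]
  ]
}}

```text
time: 21.45
ee_pos: [0.5948, 0.1469, 0.0211]
tcp_rot: [[-0.031, 1.0, 0.002], [1.0, 0.031, 0.0], [0.0, 0.002, -1.0]]
force: [1.1, 0.3, -0.0]
width: 0.0591
grasp_force: 43.8
```

```bash
python3 plan.py 593.9 148 17 1.8 1
```

```text
t 21.45 p [594.8 146.9  21.1] a0 1.8 tilt [0.0019 0.0005] F [ 1.1  0.3 -0. ] w 59.1 q7 -0.57
[np.float64(1.1), np.float64(-0.9), np.float64(4.1), 0, 0, np.float64(-0.02)]
```

>>> {"api": "apply_moves", "payload": {
  "rows": [
    [0.5,-0.9,2.5,0,0,0,50],
    [0,0,1.5,0,0,0,50],
    [0,0,0,0,0,0,50],
    [0,0,0,0,0,0,100],
    [0,0,0,0,0,0,100],
    [0,0,0,0,0,0,100],
    [0,0,-20,0,0,0,100],
    [0,0,-40,0,0,0,100],
    [0,0,-40,0,0,0,100],
    [-40,0,0,0,0,0,100],
    [-40,0,0,0,0,0,100],
    [0,0,0,0,0,0,70]
  ]
}}

```text
time: 22.65
ee_pos: [0.5966, 0.0588, 0.1155]
tcp_rot: [[-0.022, 1.0, 0.0], [1.0, 0.022, -0.005], [-0.005, 0.0, -1.0]]
force: [-1.1, -0.9, -0.4]
width: 0.0731
grasp_force: 0.0
```

```bash
python3 plan.py 596.5 53 40 1.8 4; python3 wm.py 33 43;  python3 - <<'E'
from h import *
im,d,c=snap('wrist'); cv2.imwrite('pics/w4.png',im[...,::-1])
E
```

```text
t 22.65 p [596.6  58.8 115.5] a0 1.2 tilt [ 0.0001 -0.0045] F [-1.1 -0.9 -0.4] w 73.1 q7 -0.37
[np.float64(-1.5), np.float64(-0.1), np.float64(18.9), 0, 0, np.float64(-0.14)]
[np.float64(-1.5), np.float64(-0.1), np.float64(18.9), 0, 0, np.float64(-0.14)]
[np.float64(-1.5), np.float64(-0.1), np.float64(18.9), 0, 0, np.float64(-0.14)]
[np.float64(-1.5), np.float64(-0.1), np.float64(18.9), 0, 0, np.float64(-0.14)]
[321.   6.] [ 591.8  206.1   60.2    8.4    1.2   38.2 1161. ] [238. 220. 161.]
[323.  66.] [ 593.4  166.2   65.5   60.5  -88.    38.2 7818. ] [156. 102.  49.]
```

View pics/w4.png

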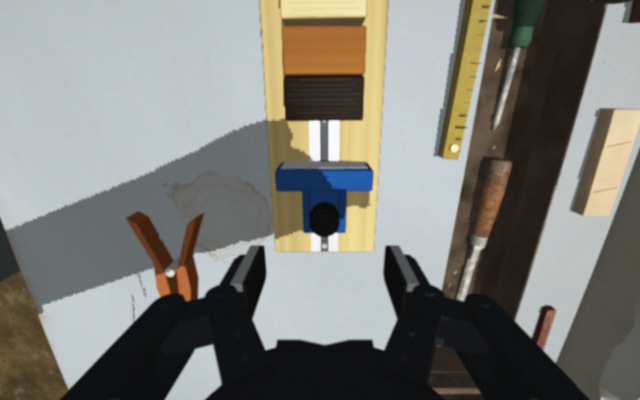

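The wrist view shows wenge at (324,97) in place. The knob is at (324,218), between the open fingers' line of travel. Next I'll grip the knob.

>>> {"api": "apply_moves", "payload": {
  "rows": [
    [-2,0,25,0,0,-0.4,70],
    [-2,0,25,0,0,0,70],
    [0,0,20,0,0,0,70],
    [0,0,10,0,0,0,70],
    [0,0,5,0,0,0,70],
    [0,0,0,0,0,0,70],
    [0,0,0,0,0,0,70]
  ]
}}

```text
time: 23.45
ee_pos: [0.5964, 0.0638, 0.0318]
tcp_rot: [[-0.039, 0.999, 0.001], [0.999, 0.039, 0.0], [0.0, 0.001, -1.0]]
force: [0.2, -0.4, 0.7]
width: 0.0597
grasp_force: 0.0
```

```bash
python3 plan.py 597 54 31 1.8 1
```

```text
t 23.45 p [596.4  63.8  31.8] a0 2.2 tilt [0.0014 0.0005] F [ 0.2 -0.4  0.7] w 59.7 q7 -0.41
[np.float64(-9.8), np.float64(0.3), np.float64(0.8), 0, 0, np.float64(0.41)]
```

>>> {"api": "apply_moves", "payload": {
  "rows": [
    [-5,0,0,0,0,0.4,70],
    [-4.8,0,0,0,0,0,70],
    [0,0,0,0,0,0,70],
    [0,0,0,0,0,0,15],
    [0,0,0,0,0,0,15],
    [0,0,0,0,0,0,15],
    [0,0,0,0,0,0,15],
    [0,0,0,0,0,0,15],
    [0,0,0,0,0,0,15]
  ],
  "force": 40
}}

```text
time: 24.35
ee_pos: [0.5961, 0.0535, 0.0311]
tcp_rot: [[-0.031, 1.0, 0.0], [1.0, 0.031, 0.0], [0.0, 0.0, -1.0]]
force: [-3.1, -1.0, 4.6]
width: 0.0235
grasp_force: 39.4
```

```bash
python3 plan.py 595.6 85 31 1.8 4
```

```text
t 24.35 p [596.1  53.5  31.1] a0 1.8 tilt [0.0001 0.    ] F [-3.1 -1.   4.6] w 23.5 q7 -0.4
[np.float64(7.9), np.float64(0.1), np.float64(0.0), 0, 0, np.float64(-0.0)]
[np.float64(7.9), np.float64(0.1), np.float64(0.0), 0, 0, np.float64(-0.0)]
[np.float64(7.9), np.float64(0.1), np.float64(0.0), 0, 0, np.float64(-0.0)]
[np.float64(7.9), np.float64(0.1), np.float64(0.0), 0, 0, np.float64(-0.0)]
```

>>> {"api": "apply_moves", "payload": {
  "rows": [
    [4,0,0,0,0,0,15],
    [4,0,0,0,0,0,15],
    [4,0,0,0,0,0,15],
    [4,0,0,0,0,0,15],
    [4,0,0,0,0,0,15],
    [4,0,0,0,0,0,15],
    [4,0,0,0,0,0,15],
    [4,0,0,0,0,0,15],
    [4,0,0,0,0,0,15],
    [4,0,0,0,0,0,15],
    [0,0,0,0,0,0,15]
  ]
}}

```text
time: 25.45
ee_pos: [0.595, 0.0933, 0.0311]
tcp_rot: [[-0.031, 1.0, 0.0], [1.0, 0.031, -0.0], [-0.0, 0.0, -1.0]]
force: [-2.3, -2.3, 4.6]
width: 0.0233
grasp_force: 39.4
```

>>> {"api": "apply_moves", "payload": {
  "rows": [
    [2,0,0,0,0,0,15],
    [2,0,0,0,0,0,15],
    [1,0,0,0,0,0,15],
    [0,0,0,0,0,0,15],
    [0,0,0,0,0,0,15]
  ]
}}

```text
time: 25.95
ee_pos: [0.5949, 0.0973, 0.0311]
tcp_rot: [[-0.03, 1.0, 0.0], [1.0, 0.03, -0.001], [-0.001, 0.0, -1.0]]
force: [-2.2, -3.7, 6.4]
width: 0.0235
grasp_force: 39.5
```

>>> {"api": "apply_moves", "payload": {
  "rows": [
    [1,0,0,0,0,0,15],
    [1,0,0,0,0,0,15],
    [0,0,0,0,0,0,15],
    [0,0,0,0,0,0,15]
  ]
}}

```text
time: 26.35
ee_pos: [0.5949, 0.099, 0.0311]
tcp_rot: [[-0.03, 1.0, 0.0], [1.0, 0.03, -0.001], [-0.001, 0.0, -1.0]]
force: [-2.6, -4.4, 6.8]
width: 0.0234
grasp_force: 39.5
```

>>> {"api": "apply_moves", "payload": {
  "rows": [
    [1,0,0,0,0,0,15],
    [1,0,0,0,0,0,15],
    [0,0,0,0,0,0,15],
    [0,0,0,0,0,0,15]
  ]
}}

```text
time: 26.75
ee_pos: [0.5948, 0.101, 0.0311]
tcp_rot: [[-0.03, 1.0, 0.0], [1.0, 0.03, -0.002], [-0.002, 0.0, -1.0]]
force: [-3.2, -4.0, 6.3]
width: 0.0233
grasp_force: 39.5
```

>>> {"api": "apply_moves", "payload": {
  "rows": [
    [1,0,0,0,0,0,15],
    [0.5,0,0,0,0,0,15],
    [0,0,0,0,0,0,15],
    [0,0,0,0,0,0,15]
  ]
}}

```text
time: 27.15
ee_pos: [0.5947, 0.1023, 0.031]
tcp_rot: [[-0.03, 1.0, 0.0], [1.0, 0.03, -0.002], [-0.002, 0.0, -1.0]]
force: [-1.8, -4.5, 6.3]
width: 0.0235
grasp_force: 39.5
```

>>> {"api": "apply_moves", "payload": {
  "rows": [
    [1,0,0,0,0,0,15],
    [0.5,0,0,0,0,0,15],
    [0,0,0,0,0,0,15],
    [0,0,0,0,0,0,15]
  ]
}}

```text
time: 27.55
ee_pos: [0.5948, 0.1025, 0.0311]
tcp_rot: [[-0.029, 1.0, -0.0], [1.0, 0.029, -0.003], [-0.003, -0.0, -1.0]]
force: [-2.8, -7.2, 8.8]
width: 0.0239
grasp_force: 39.7
```

>>> {"api": "apply_moves", "payload": {
  "rows": [
    [1,0,0,0,0,0,15],
    [0,0,0,0,0,0,15],
    [0,0,0,0,0,0,15]
  ]
}}

```text
time: 27.85
ee_pos: [0.5948, 0.1025, 0.0311]
tcp_rot: [[-0.028, 1.0, -0.0], [1.0, 0.028, -0.004], [-0.004, -0.0, -1.0]]
force: [-4.5, -9.8, 10.2]
width: 0.0235
grasp_force: 39.8
```

```bash
cat > chk.py <<'E'
from h import *
im,d,c=snap('wrist'); W=world(d,c); z=W[...,2]; cv2.imwrite('pics/w5.png',im[...,::-1])
for x in (.565,.57,.615,.62):
    m=(d>.05)&(abs(W[...,0]-x)<.0015)&(W[...,1]>.1)&(W[...,1]<.29)
    q=W[m]; q=q[np.argsort(q[:,1])]
    print(x,' '.join(f'{a*1000:.0f}:{b*1000:.0f}' for a,b in q[::6,1:]))
E
python3 chk.py
```

```text
0.565 100:12 100:13 101:86 101:88 101:86 102:86 102:85 102:87 102:87 103:86 103:13 103:87 103:85 104:85 104:85 104:85 105:87 105:86 105:86 105:13 106:86 106:86 106:87 106:86 106:12 107:85 107:13 107:87 108:86 108:87 108:86 108:13 108:82 109:84 109:85 109:84 109:82 109:78 109:83 109:86 109:81 109:79 109:79 109:87 109:72 109:75 109:74 109:78 109:79 109:82 109:73 109:77 110:74 110:79 110:84 110:76 110:13 110:82 110:78 110:83 110:81 110:13 111:12 111:12 112:12 112:12 112:120 112:122 112:123 112:123 113:124 113:121 113:124 113:123 113:123 113:124 114:122 114:124 128:46 129:47 130:46 130:47 130:47 131:47 132:46 132:47 133:47 133:47 134:46 134:47 135:47 136:47 136:47 136:46 137:47 138:47 138:47 138:47 139:45 140:47 140:47 141:46 141:47 142:46 142:47 143:46 143:48 144:47 144:47 144:46 145:46 145:45 145:42 145:41 146:41 146:38 146:40 146:38 147:38 147:37 148:37 149:37 149:38 150:38 151:39 151:39 152:38 152:38 153:38 154:38 154:38 155:37 155:37 156:38 156:38 157:38 158:39 158:39 159:38 159:37 160:38 161:38 161:39 162:37 162:37 163:37 163:37 164:37 164:37 165:37 165:37 166:38 166:37 167:37 167:
[... 8217 characters left out ...]
 192:39 192:39 193:38 193:38 193:38 194:38 194:39 195:38 195:38 195:39 196:39 196:39 197:39 197:38 197:37 198:38 198:38 199:37 199:38 199:38 200:39 200:38 200:39 201:39 201:39 202:38 202:38 203:39 203:40 203:38 204:37 204:38 204:38 205:38 205:38 205:38 206:39 206:39 207:39 207:38 207:38 208:38 208:39 208:38 209:39 209:38 210:38 210:38 211:36 211:37 211:38 211:36 212:38 212:39 213:39 213:37 213:39 214:37 214:40 214:38 215:38 215:38 215:38 216:38 216:38 217:39 217:38 217:37 218:38 218:38 218:37 219:39 219:38 219:38 220:38 220:38 220:38 221:40 221:38 221:37 222:39 222:38 222:38 223:39 223:36 223:38 224:38 224:38 224:39 225:38 225:37 226:37 226:39 226:39 227:38 227:39 227:38 228:39 228:38 228:37
```

View pics/w5.png

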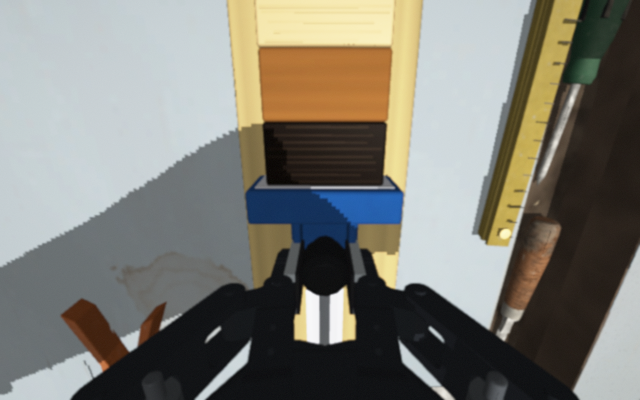

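The wrist view shows jaw, wenge, oak and maple closed up without gaps (rows 185, 122 and 46). TCP y stopped at 102.5 mm and the force rose to 10 N, so the strips are drawn up tight. I'll relax the push, open, lift clear and check from the top.

>>> {"api": "apply_moves", "payload": {
  "rows": [
    [-1.5,0,0,0,0,0,15],
    [0,0,0,0,0,0,60],
    [0,0,0,0,0,0,60],
    [0,0,0,0,0,0,60],
    [0,0,0,0,0,0,60],
    [0,0,-20,0,0,0,60],
    [0,0,-40,0,0,0,60],
    [0,0,-40,0,0,0,60],
    [-40,-10,-10,0,0,0,60],
    [-45,-10,0,0,0,0,60],
    [-45,-10,0,0,0,0,60],
    [-45,-10,0,0,0,0,60]
  ]
}}

```text
time: 29.1
ee_pos: [0.5595, -0.0727, 0.141]
tcp_rot: [[-0.032, 0.999, 0.001], [0.999, 0.032, -0.0], [-0.0, 0.001, -1.0]]
force: [1.1, -1.2, -0.4]
width: 0.0512
grasp_force: 0.0
```

>>> {"api": "apply_moves", "payload": {
  "rows": [
    [-45,-10,0,0,0,0,60],
    [-45,-10,0,0,0,0,60],
    [-45,-10,0,0,0,0,60],
    [0,0,0,0,0,0,60],
    [0,0,0,0,0,0,60],
    [0,0,0,0,0,0,60],
    [0,0,0,0,0,0,60]
  ]
}}

```text
time: 29.8
ee_pos: [0.5348, -0.2051, 0.1409]
tcp_rot: [[-0.034, 0.999, 0.0], [0.999, 0.034, 0.001], [0.001, 0.0, -1.0]]
force: [0.1, 0.3, 0.3]
width: 0.0513
grasp_force: 0.0
```

```bash
python3 - <<'E'
from h import *; from meas import rect
im,d,c=snap('top'); W=world(d,c); z=W[...,2]
cv2.imwrite('pics/top2.png',cv2.resize(im[100:270,150:470,::-1],None,fx=2.5,fy=2.5,interpolation=2))
m=np.zeros(z.shape,bool); m[135:195,180:300]=1
b=m&(z>.034)&(z<.042)&(W[...,1]>.145)&(W[...,1]<.268)
print('strips',rect(W,b))
for v in (155,175): print([f'{a*1000:.0f}:{h*1000:.0f}' for a,h in W[v,192:270,1:]])
E
```

```text
strips [ 592.6  206.7  124.2   61.4  -88.    38.4 1326. ]
['275:50', '273:47', '270:50', '270:42', '270:33', '266:40', '263:41', '261:39', '259:40', '257:36', '256:34', '253:37', '250:40', '248:38', '245:42', '244:36', '241:40', '239:39', '236:39', '235:36', '232:38', '230:38', '227:41', '224:41', '223:35', '221:37', '218:38', '216:38', '214:38', '211:39', '209:39', '206:41', '204:41', '202:39', '200:38', '197:40', '195:41', '193:36', '191:38', '187:45', '186:38', '183:40', '181:41', '179:37', '177:36', '175:39', '173:37', '170:39', '168:40', '165:41', '163:41', '161:39', '158:42', '157:36', '155:34', '152:37', '150:36', '147:40', '145:38', '141:47', '139:47', '137:48', '135:47', '132:48', '130:50', '128:48', '126:47', '125:34', '123:36', '120:38', '117:40', '116:34', '111:54', '109:58', '106:61', '104:57', '102:59', '100:61']
['275:43', '273:43', '270:45', '270:38', '268:36', '265:38', '263:37', '261:38', '258:38', '256:38', '255:33', '252:35', '249:38', '247:37', '245:38', '243:37', '240:39', '238:36', '236:37', '233:39', '231:36', '229:38', '226:38', '225:36', '221:40', '219:40', '217:40', '216:34', '213:37', '210:41', '208:38', '206:37', '204:35', '202:37', '199:39', '197:36', '196:31', '193:33', '190:37', '188:34', '186:35', '184:34', '182:34', '179:35', '178:31', '176:29', '173:31', '171:32', '168:33', '167:29', '164:29', '162:28', '160:29', '157:31', '156:26', '154:23', '151:23', '149:27', '147:23', '141:48', '139:46', '137:49', '135:48', '132:47', '130:47', '128:48', '126:46', '125:37', '125:18', '123:14', '121:11', '118:14', '116:14', '114:11', '111:13', '109:10', '107:9', '104:14']
```

View pics/top2.png

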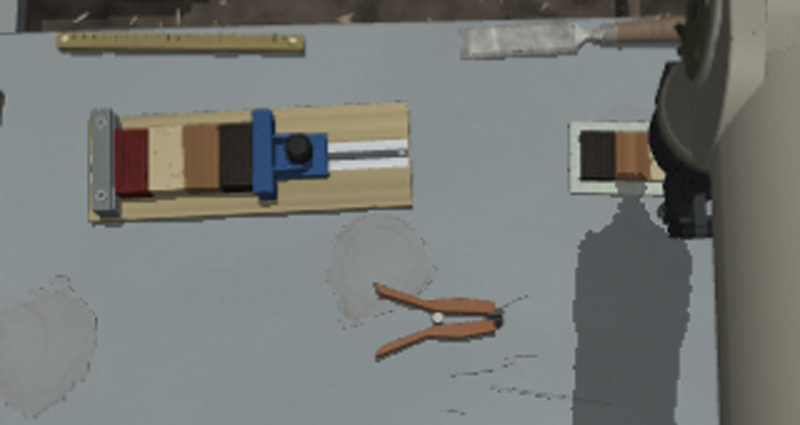

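The crop shows padauk, maple, oak and wenge shut tight between fence (103,160) and jaw (263,153). The measured gap is about 128 mm. The arm is clear.

```bash
python3 -c "
from bench import env; print(env.close_job())"
```

```text
the job is handed in; nothing more can be done
None
```

The job is handed in: the four strips lie in the sample's order (padauk–maple–oak–wenge from the fence), tight between fence and jaw with a measured gap of about 128 mm, at about 30 s; no verdict was returned.

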